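# Set the flip stop and seat a board carrier against it

## Robot

A 6-joint arm with a two-finger parallel gripper is mounted at the origin on the work surface. World frame = base frame: x ahead of the robot, y to its left, z up, the work surface at z = 0. Lengths are in m, angles in rad, forces in N, time in s.
With the tool pointing down it reaches from about 0.375 to 0.9 m from the base axis. Payload 3.1 kg.
Tool frame: the origin (TCP) lies at the very end of the fingers, on their centre line; the grasp point (between the pads) lies 19 mm behind it; z points along the fingers, y is the direction in which the jaws open and shut (so a half turn about z gives the same grasp; the last joint's range is limited). The gripper opens to 87 mm and grips with 3 to 60 N. Pads are 19 mm wide; open, the fingers measure 117 mm over their backs; the gripper's body (75 mm by 190 mm) begins 51 mm behind the grasp point.
Start: joints at [-1.357, 0.527, 1.433, -0, 1.181, -0.178], TCP at [0.239, -0.577, 0.223] pointing down, gripper open.
Joint ranges: [-3.08, 3.08], [-0.75, 2.2], [0.22, 2.44], [-1.43, 4.57], [0, 2.65], [-2.85, 2.85]. Speed limits (rad/s): [2.79, 2.79, 3.14, 3.14, 3.14, 3.14].

## Interface

Orientations are given as a unit quaternion [x, y, z, w].
In Python, from rig import robot gives the robot as it stands. The module is installed in compiled form; this text tells all that it offers.
- The arm moves only by the tool carry_out, never from a script. Its argument "series" is a list of rows, each a list of 7 numbers: the shift along the tool's x, y, z in mm, then the turn, a rotation vector about the tool's x, y, z in degrees, then the gripper command: -1 is shut, 1 is fully open, values between are in proportion. In form: [[tx, ty, tz, rx, ry, rz, claw], ...]. A call has 1 to 8 rows; each row is the pose to reach, as a shift and turn from the pose measured when the call began, along the tool's axes at that moment; what a row does not reach only later rows make up. A row lasts 1/8 s, in which the tool goes at most 62.5 mm and 10.7 degrees, less where a joint would pass 70% of its speed; a pose out of reach is approached as far as the arm can. A call with a gripper value outside its range is refused whole. The fingers move at their own pace and stop on an object; "force" is the grip in N (left out, the last holds). Time passes only in rows, so rows that repeat a pose let the fingers close. It gives the time, the measured TCP pose, the force and the opening at its end, in the units of the state.
- robot.get_obs(): the state, without advancing time (a new reading comes with each control period).
- robot.camera(name): name is "scene" or "top"; returns a dict with "pixels" (400x640x3 uint8, red, green, blue), "fx", "fy", "cx", "cy" (pixels), "k1" (the pictures are not rectified: a ray, as slopes to the right and down, at radius r is drawn at 1 + k1 r^2 times it, then the intrinsics apply), "position" and "attitude" of the camera in the world. Camera axes: x right, y down, z forward; pixel columns grow to the right and rows downward; lengths in m; the calibration is good to about 2 mm. A picture is of the moment at which its call begins. There is no depth.
- robot.hand_in(): hands the job in, once; it reports no verdict.
The state is a dict: "time": time; "q": joint angles; "joint_velocities": joint speeds; "joint_torque": joint torques, N m; "position": TCP position; "tool_rot": TCP orientation; "ft_force": force on the tool from outside, world axes, zero at the start; "moment": the same for the moment, N m; "grip_width": finger opening in m.
Only numpy, scipy, OpenCV 4.12 (cv2) and the standard library are available. Lean on these libraries where they do the work, as an engineer would, in place of code of your own. Each camera call takes 0.05 s, during which the arm holds its last target.

## Task

On the loading track of the board-separating bench, flip the hinged stop flag all the way down across the track, without forcing it. Then bring the board carrier square and flush along the fence and slide it up against the flag's rubber bumper, leaning on it with a steady push of about 10 N for a good half second, never more than 18 N. Ease off slowly and leave the carrier there, touching the bumper and flush with the fence, with the flag down and the other things on the bench left alone.

Things in the scene. Friction and masses are not known exactly. Their poses are not given: they have to be found in the camera images.
- track: Fixed aluminium loading track. Origin: underside, mid-length; x across, away from the robot and the fence; y along; z up. Feed is towards -y. Floor plate x -58 to +66, y -185 to +185 mm, top 8 mm above the bench. Fence: bar along the robot's side, x -62 to -50 mm, top 26 mm above the bench; guiding face at x = -50. The far side (+x) is open
- stop_mark (a point): Nominal hinge point of the flip stop: track x = -56, y = -100, 50 mm above the bench; axes as the track's. The dark steel block that carries the hinge (78 mm long in y, on top of the fence, up to 55 mm above the bench) is clamped by hand up to 22 mm either way along y from here; its true place is not measured: see or feel it
- stop_flag (a joint): Angle of the steel stop flag, rad: 0 = fully down across the track, 1.57 = upright, more leans back to the robot (starts 1.45 to 1.85). Axis along y through the hinge point. Flat arm 84 mm long from the axis, 50 wide (y), 8 thick, centred on the axis; a tongue 10 mm thick hangs from it, 28 to 72 mm out, 38 mm deep. Stiff hinge (0.2 N m friction): stays where left
- bumper_mark (a point): Nominal middle of the bumper's face with the flag down: track x = -5, y = -83, 15 mm above the bench; off by the same unmeasured +-22 mm in y. The bumper is a rubber button 12 mm across on the tongue's +y side; it yields up to 4 mm towards -y on a spring of about 6 N per mm, with damping (100 N s/m)
- panel_centre (a point): Board carrier: loose black pallet with a green circuit panel, 90 (x) x 120 (y, feed) x 14 mm, small parts up to 13 mm above that, 0.25 to 0.45 kg. Point: middle of the pallet, 7 mm above its underside; axes as the track's when square. It lies on the track's floor on the +y side of the stop, up to 14 mm off the fence, a little askew. Flush, this point is at track x = -5
- board_stack: Bystander: loose stack of green boards, 90 x 110 x 36 mm; origin centre of underside. Not to be moved
- lead_tray: Bystander: loose open grey tray, 100 x 130 x 35 mm; origin centre of underside. Not to be moved
- driver: Bystander: loose screwdriver with a black handle, lying on the bench; about 200 mm long. Not to be moved
Not all that is in view belongs to the job. Leave any blue look-alike of the part that bears panel_centre alone.

How it is judged:
By the outcome, as a careful person would: the job done as asked, in the order asked, and still so for the second after the job is handed in, with the robot touching nothing.
It also fails if it takes over 72 s, if anything falls off the work surface, if the arm or the gripper's body presses on something with over 40 N, if the wrist force passes 120 N, or if a joint passes its speed limit or range.

## Working session

There is one attempt and no reset: what is moved stays moved. The work goes in short steps, Python scripts to look and compute and a tool call to move; the robot and the scene stay as the last step left them, time stands still between calls to the robot, and variables do not carry over. Pictures are saved under pics/ and viewed, and the job is handed in when it is done.

Besides the shell and the picture viewer there is one more tool, called in YAML: its name, and indented under it one key for each argument. carry_out: Moves the arm, as the interface text tells. Its arguments: {"type":"object","properties":{"series":{"type":"array"},"force":{"type":"number"}},"required":["series"]}

```bash
mkdir -p pics
cat > h.py <<'E'
import numpy as np, cv2
from rig import robot
from scipy.spatial.transform import Rotation as R
def cam(name):
    c=robot.camera(name); return c
def rot(c):
    a=np.array(c["attitude"],float)
    return a if a.shape==(3,3) else R.from_quat(a).as_matrix()
def ray(c,u,v):
    x=(u-c["cx"])/c["fx"]; y=(v-c["cy"])/c["fy"]
    X,Y=x,y
    for _ in range(30):
        s=1+c["k1"]*(X*X+Y*Y); X,Y=x/s,y/s
    return np.array(c["position"]), rot(c)@np.array([X,Y,1.])
def onz(c,u,v,z):
    o,d=ray(c,u,v); return o+d*(z-o[2])/d[2]
def proj(c,p):
    q=rot(c).T@(np.array(p)-np.array(c["position"])); X,Y=q[0]/q[2],q[1]/q[2]
    s=1+c["k1"]*(X*X+Y*Y); return np.array([c["fx"]*X*s+c["cx"],c["fy"]*Y*s+c["cy"]])
def save(c,n): cv2.imwrite("pics/"+n,c["pixels"][:,:,::-1])
E
python3 - <<'E'
from h import *
for n in("scene","top"):
    c=cam(n); save(c,n+"0.png"); print({k:c[k] for k in c if k!="pixels"})
print(robot.get_obs())
E
```

```text
{'fx': 507.83876945417063, 'fy': 507.83876945417063, 'cx': 312.3750880995844, 'cy': 198.84290503069207, 'k1': -0.08252501088220074, 'position': array([ 1.05760875, -0.41508372,  1.23539398]), 'attitude': array([ 0.87431488,  0.4138535 , -0.11061915, -0.22817136])}
{'fx': 454.38226372657505, 'fy': 454.38226372657505, 'cx': 325.3604309578622, 'cy': 195.8738303520249, 'k1': 0.037964968619727715, 'position': array([0.42627142, 0.01658484, 1.47967151]), 'attitude': array([ 0.71531171, -0.6974918 ,  0.03008389, -0.03048446])}
{'time': 0.1, 'q': array([-1.35650393e+00,  5.28396850e-01,  1.43374892e+00, -1.14876184e-05,
        1.18140750e+00, -1.78512218e-01]), 'joint_velocities': array([ 9.90355707e-04, -1.59293428e-03, -1.51333534e-03,  7.48904041e-04,
       -1.54256935e-03,  4.17510155e-05]), 'joint_torque': array([-5.26822641e-04, -4.40986204e+01, -1.77150178e+01,  6.35388982e-02,
        5.33577881e-02, -3.97611041e-05]), 'position': array([ 0.23911483, -0.57674738,  0.22166299]), 'tool_rot': array([ 9.80774087e-01,  1.95144124e-01, -2.28477151e-05, -9.80056590e-04]), 'ft_force': array([-0.37898725,  0.1075868 , -0.51226345]), 'moment': array([-0.02104014, -0.01153164,  0.04369696]), 'grip_width': 0.08740536106954082}
```

View pics/scene0.png

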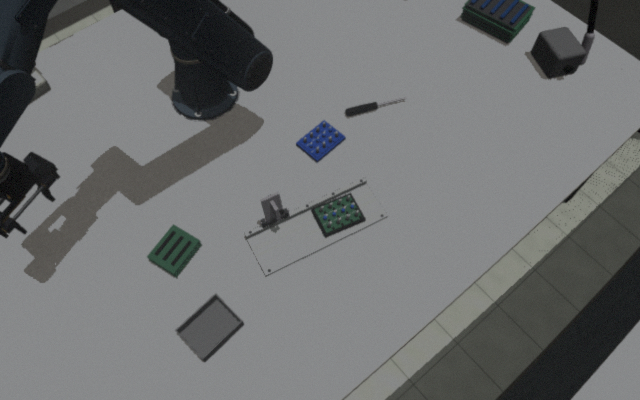

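View pics/top0.png

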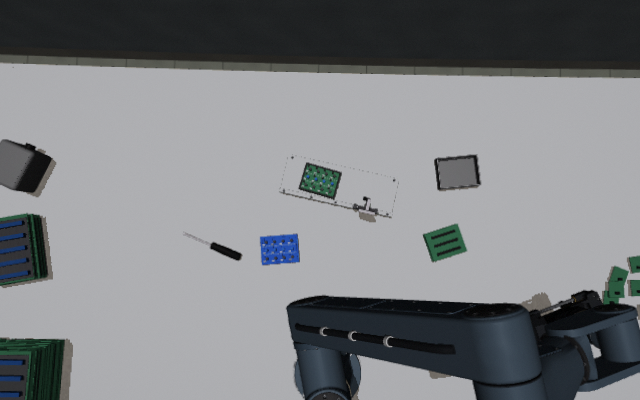

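The top view shows the track around (340,185), with the flag block near (365,210) and the carrier at (320,180). In the scene view the flag is near (272,207) and the carrier near (338,214). I'll zoom in on both.

Run:
```python
import cv2
a=cv2.imread("pics/top0.png")[145:230,270:410]; cv2.imwrite("pics/top0z.png",cv2.resize(a,None,fx=5.6,fy=5.6,interpolation=cv2.INTER_CUBIC))
a=cv2.imread("pics/scene0.png")[170:285,235:395]; cv2.imwrite("pics/scene0z.png",cv2.resize(a,None,fx=5,fy=5,interpolation=cv2.INTER_CUBIC))
```

```text
(no output)
```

View pics/top0z.png

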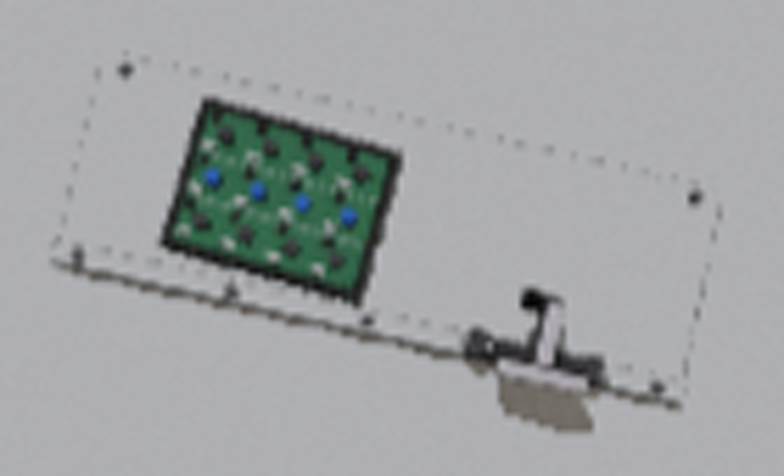

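View pics/scene0z.png

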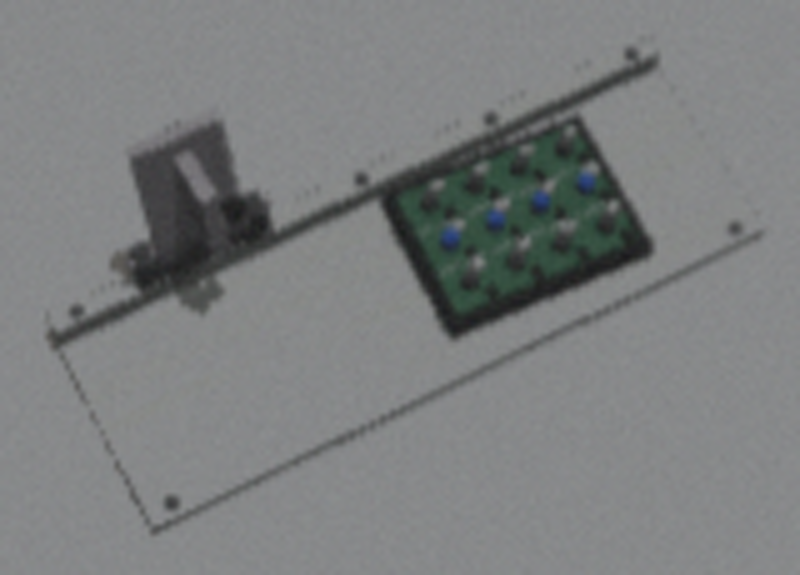

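```bash
cat > t.py <<'E'
from h import *
s=cam("scene"); t=cam("top")
S=lambda u,v,z: onz(s,235+(u+.5)/5-.5,170+(v+.5)/5-.5,z)
T=lambda u,v,z: onz(t,270+(u+.5)/5.6-.5,145+(v+.5)/5.6-.5,z)
E
python3 - <<'E'
from t import *
np.set_printoptions(precision=4,suppress=True)
def track(a,b): # far edge corners (-y,+y) world ; x=66
    ydir=(b-a)[:2]; L=np.linalg.norm(ydir); ydir/=L; xdir=np.array([ydir[1],-ydir[0]])
    return L,(a+b)[:2]/2-0.066*xdir, np.degrees(np.arctan2(ydir[1],ydir[0]))-90
for z in (0,.008):
  print("S",z,track(S(153,530,z),S(763,233,z)), "T",track(T(720,208,z),T(97,62,z)))
for n,p in (("S",[S(53,342,.008),S(656,62,.008)]),("T out",[T(680,405,0.0),T(53,262,.0)]),("T out26",[T(680,405,0.026),T(53,262,.026)])):
  L,c,a=track(*p); print(n,L,c,a)
print("screws S",[S(*q,.008)[:2] for q in((172,503),(735,229))],"T",[T(*q,.008)[:2] for q in((695,198),(125,70))])
print("fence screws S",[S(*q,.026)[:2] for q in((77,311),(361,179),(490,118),(631,53))],"T",[T(*q,.026)[:2] for q in((657,388),(367,320),(232,290),(78,258))])
# pallet corners z=.022
P=[S(*q,.022)[:2] for q in((455,337),(652,253),(580,118),(385,195))];print("palS",*P)
P=[T(*q,.022)[:2] for q in((400,152),(207,97),(162,243),(360,305))];print("palT",*P)
E
```

```text
S 0 (np.float64(0.3692885963094621), array([ 0.5866, -0.023 ]), np.float64(-11.544705160755882)) T (np.float64(0.3749937448130091), array([ 0.5798, -0.021 ]), np.float64(-11.87020811825657))
S 0.008 (np.float64(0.36689720633371375), array([ 0.5892, -0.0255]), np.float64(-11.544705160755896)) T (np.float64(0.3729663016010801), array([ 0.5786, -0.0207]), np.float64(-11.870208118256556))
S 0.3729315362729235 [ 0.4708 -0.0003] -11.536141887914354
T out 0.3744032494838389 [0.4625 0.0004] -11.431720564336914
T out26 0.3678244349146167 [0.4607 0.0009] -11.431720564336928
screws S [array([ 0.6115, -0.202 ]), array([0.6791, 0.1309])] T [array([ 0.6103, -0.2022]), array([0.6773, 0.1317])]
fence screws S [array([ 0.4997, -0.179 ]), array([ 0.5332, -0.013 ]), array([0.5486, 0.0658]), array([0.5666, 0.1538])] T [array([ 0.4983, -0.1792]), array([ 0.533 , -0.0128]), array([0.5483, 0.065 ]), array([0.5645, 0.1538])]
palS [ 0.6366 -0.0331] [0.6657 0.0804] [0.5784 0.1058] [ 0.5475 -0.0079]
palT [ 0.6311 -0.0297] [0.6603 0.0827] [0.5748 0.1062] [ 0.5419 -0.0087]
```

```bash
cat >> t.py <<'E'
np.set_printoptions(precision=4,suppress=True)
C=np.array([.5873,-.0238]); A=np.radians(-11.4)
X=np.array([np.cos(A),np.sin(A)]); Y=np.array([-np.sin(A),np.cos(A)])
def tr(p): p=np.asarray(p)[:2]-C; return 1000*np.array([p@X,p@Y])
def wo(x,y): return C+(X*x+Y*y)/1000
def pal(c,z=.022,roi=None):
    im=c["pixels"]; hsv=cv2.cvtColor(im,cv2.COLOR_RGB2HSV)
    m=((im.max(2)<75)|((hsv[...,1]>70)&(hsv[...,0]>35)&(hsv[...,0]<130))).astype(np.uint8)
    k=np.zeros_like(m); u0,v0,u1,v1=roi; k[v0:v1,u0:u1]=m[v0:v1,u0:u1]
    k=cv2.morphologyEx(k,cv2.MORPH_CLOSE,np.ones((3,3),np.uint8)); k=cv2.morphologyEx(k,cv2.MORPH_OPEN,np.ones((5,5),np.uint8))
    cs,_=cv2.findContours(k,cv2.RETR_EXTERNAL,cv2.CHAIN_APPROX_NONE); cn=max(cs,key=cv2.contourArea)[:,0]
    w=np.array([tr(onz(c,u,v,z)) for u,v in cn],np.float32)
    return cv2.minAreaRect(w),w
E
python3 - <<'E'
from t import *
print("top",pal(t,.022,(285,150,350,205))[0]); r,w=pal(s,.022,(300,185,375,245)); print("scene",r)
print("block ends T z.055",tr(T(466,345,.055)),tr(T(607,368,.055)), "S",tr(S(112,265,.055)),tr(S(270,220,.055)), tr(S(135,285,.026)),tr(S(272,232,.055)))
print("plate top T z.134",tr(T(500,366,.134)),tr(T(592,386,.134)),"S",tr(S(130,157,.134)),tr(S(222,120,.134)))
print("bumper T",tr(T(530,298,.101)))
# triangulate plate top mid
def tri(a,b):
    (o1,d1),(o2,d2)=a,b
    M=np.stack([d1,-d2],1); k=np.linalg.lstsq(M,o2-o1,rcond=None)[0]; p=o1+d1*k[0]; q=o2+d2*k[1]; return (p+q)/2,np.linalg.norm(p-q)
rs=lambda u,v: ray(s,235+(u+.5)/5-.5,170+(v+.5)/5-.5)
rt=lambda u,v: ray(t,270+(u+.5)/5.6-.5,145+(v+.5)/5.6-.5)
for a,b in (((130,157),(592,386)),((222,120),(500,366)),((130,157),(500,366))):
    p,e=tri(rs(*a),rt(*b)); print(tr(p),p[2],e)
E
python3 - <<'E'
import cv2
a=cv2.imread("pics/top0.png")[190:225,345:385]; b=cv2.imread("pics/scene0.png")[190:240,255:295]
cv2.imwrite("pics/ft.png",cv2.resize(a,None,fx=16,fy=16,interpolation=cv2.INTER_CUBIC))
cv2.imwrite("pics/fs.png",cv2.resize(b,None,fx=12,fy=12,interpolation=cv2.INTER_CUBIC))
E
```

```text
top ((0.8568115234375, 63.615440368652344), (118.66199493408203, 88.80633544921875), 86.8466567993164)
scene ((0.028507232666015625, 61.50917434692383), (121.72620391845703, 106.18531799316406), 86.75656127929688)
block ends T z.055 [-58.9239 -57.0096] [ -53.9563 -136.7855] S [ -56.5518 -145.1829] [-41.5906 -60.6362] [ -54.6319 -135.7944] [-34.7482 -62.8861]
plate top T z.134 [-71.7184 -73.3753] [ -71.2337 -123.0674] S [ -67.1221 -121.7326] [-64.6912 -71.9757]
bumper T [-29.6638 -83.262 ]
[ -70.3778 -122.2517] 0.12910897869427584 0.0027723609262941054
[-70.3311 -72.0579] 0.12517015183879354 0.004005501986353842
[-76.6785 -96.1819] 0.10277001607813585 0.044193416011553126
```

View pics/ft.png

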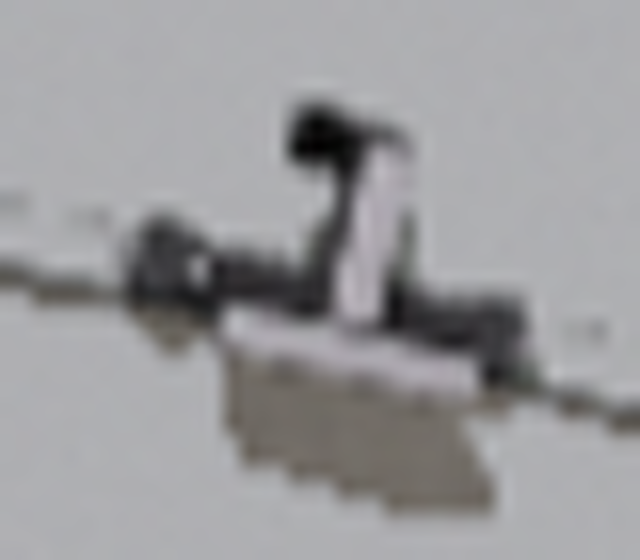

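View pics/fs.png

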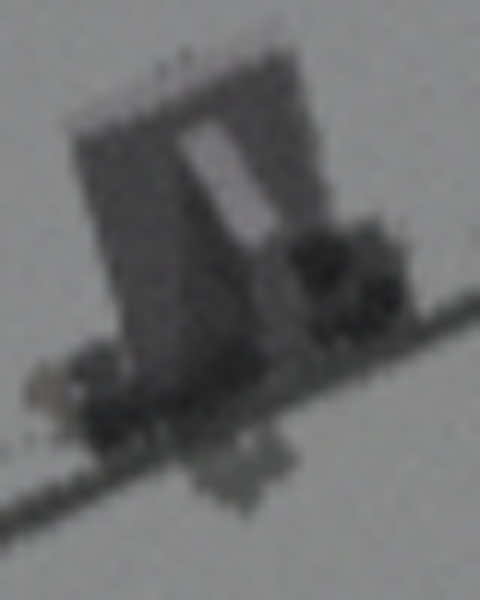

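```bash
cat > k.py <<'E'
from h import *
np.set_printoptions(precision=4,suppress=True)
C=np.array([.5873,-.0238]); AD=-11.4; A=np.radians(AD)
X=np.array([np.cos(A),np.sin(A)]); Y=np.array([-np.sin(A),np.cos(A)])
def trk(p): q=np.asarray(p)[:2]-C; return 1000*np.array([q@X,q@Y])
def st():
    o=robot.get_obs(); Rm=R.from_quat(o["tool_rot"]); M=Rm.as_matrix()
    p=o["position"]; f=o["ft_force"]; ya=np.degrees(np.arctan2(M[1,0],M[0,0]))-AD
    print("t %.2f trk %s z %.1f  toolx-vs-trackX %.2f  f_trk [%.2f %.2f %.2f] w %.1f tz %s q6 %.2f"%(o["time"],trk(p),p[2]*1e3,ya,f[:2]@X,f[:2]@Y,f[2],o["grip_width"]*1e3,M[:,2],o["q"][5]))
    return o,M
def plan(wps,ang=0.):
    """wps: (trackx,tracky,z) mm; ang: tool x relative to track X deg (tool down)"""
    o,M=st()
    a=np.radians(AD+ang); c,s=np.cos(a),np.sin(a)
    D=np.array([[c,s,0],[s,-c,0],[0,0,-1]])
    rv=np.degrees(R.from_matrix(M.T@D).as_rotvec())
    for x,y,z in wps:
        P=np.append(C+(X*x+Y*y)/1000,z/1000)
        print(np.round(1000*M.T@(P-o["position"]),1),np.round(rv,2))
E
python3 - <<'E'
from k import *
plan([(-110,-98,200),(-110,-98,118)])
E
```

```text
t 0.30 trk [-231.8444 -611.2077] z 222.2  toolx-vs-trackX 33.91  f_trk [0.58 -0.82 0.02] w 87.3 tz [-0.0002  0.0007 -1.    ] q6 -0.18
[ 387.4 -358.    22.5] [-0.04  0.01 33.91]
[ 387.4 -357.9  104.5] [-0.04  0.01 33.91]
```

carry_out:
  series:
    - [45, -40, 3, 0, 0, 5, -1]
    - [90, -83, 6, 0, 0, 12, -1]
    - [140, -130, 10, 0, 0, 18, -1]
    - [190, -175, 14, 0, 0, 23, -1]
    - [240, -222, 17, 0, 0, 28, -1]
    - [290, -268, 20, 0, 0, 33, -1]
    - [340, -314, 22, 0, 0, 33.9, -1]
    - [387, -358, 22, 0, 0, 33.9, -1]
  force: 30

```text
time: 1.3
position: [0.448, -0.124, 0.201]
tool_rot: [0.995, -0.1, 0.0, -0.0]
ft_force: [0.1, -1.2, -0.1]
grip_width: 0.0148
```

Run:
```python
from k import *
plan([(-110,-98,200),(-110,-98,118)])
```

```text
t 1.30 trk [-116.7397 -125.761 ] z 201.0  toolx-vs-trackX -0.03  f_trk [0.34 -1.17 -0.10] w 14.8 tz [ 0.0007  0.0003 -1.    ] q6 1.26
[  6.7 -27.8   1. ] [-0.02 -0.03 -0.03]
[  6.7 -27.7  83. ] [-0.02 -0.03 -0.03]
```

carry_out:
  series:
    - [6, -28, 10, 0, 0, 0, -1]
    - [6, -28, 30, 0, 0, 0, -1]
    - [6, -28, 60, 0, 0, 0, -1]
    - [6, -28, 83, 0, 0, 0, -1]
    - [6, -28, 83, 0, 0, 0, -1]
    - [6, -28, 83, 0, 0, 0, -1]

```text
time: 2.05
position: [0.4601, -0.098, 0.1186]
tool_rot: [0.995, -0.1, 0.001, 0.0]
ft_force: [0.6, -0.5, -0.2]
grip_width: 0.0004
```

Run:
```python
from k import *
plan([(-85,-98,118),(-46.7,-98,113.4)])
for n in("scene","top"):
    c=cam(n); save(c,n+"1.png")
import cv2
a=cv2.imread("pics/top1.png")[170:270,310:420]; b=cv2.imread("pics/scene1.png")[150:250,220:340]
cv2.imwrite("pics/m1.png",np.hstack([cv2.resize(a,(400,364)),cv2.resize(b,(400,364))]))
```

```text
t 2.05 trk [-110.0674  -97.9013] z 118.6  toolx-vs-trackX -0.03  f_trk [0.72 -0.35 -0.17] w 0.4 tz [ 0.0018 -0.0002 -1.    ] q6 1.32
[25.1  0.1  0.6] [-0.01 -0.1  -0.03]
[63.4  0.1  5.3] [-0.01 -0.1  -0.03]
```

View pics/m1.png

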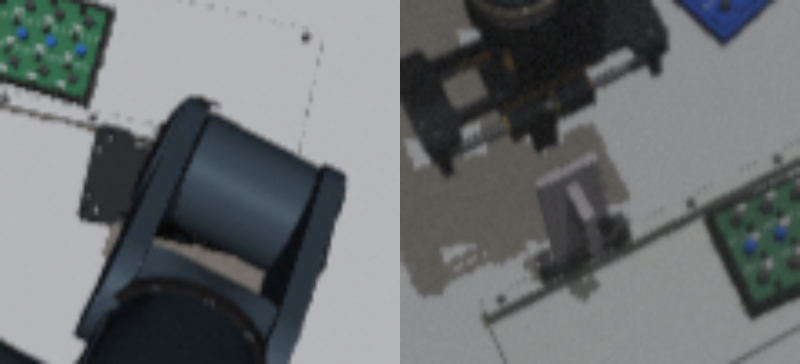

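The scene picture (right half) shows the shut fingers at about (545,140), just robot-side of the flag plate at (570,190) and lined up with it. The flag hasn't moved. Next I push it over.

carry_out:
  series:
    - [8, 0, 0, 0, 0, 0, -1]
    - [16, 0, 0, 0, 0, 0, -1]
    - [23, 0, 0, 0, 0, 0, -1]
    - [30, 0, 0, 0, 0, 0, -1]
    - [38, 0, 0, 0, 0, 0, -1]
    - [46, 0, 1, 0, 0, 0, -1]
    - [55, 0, 3, 0, 0, 0, -1]
    - [63, 0, 5, 0, 0, 0, -1]

```text
time: 3.15
position: [0.523, -0.1108, 0.1141]
tool_rot: [0.995, -0.1, 0.002, 0.0]
ft_force: [-2.4, 1.4, 2.3]
grip_width: 0.0004
```

Run:
```python
from k import *
plan([(-46.7,-98,113.4),(-26.2,-98,103),(-10.3,-98,86.5),(-2.8,-98,71),(-.2,-98,62)])
```

```text
t 3.15 trk [-45.8545 -97.9571] z 114.1  toolx-vs-trackX -0.03  f_trk [-2.65 0.94 2.30] w 0.4 tz [ 0.0036 -0.0008 -1.    ] q6 1.35
[-0.8  0.   0.7] [ 0.01 -0.21 -0.03]
[19.6  0.  11.2] [ 0.01 -0.21 -0.03]
[35.5  0.  27.8] [ 0.01 -0.21 -0.03]
[42.9  0.  43.3] [ 0.01 -0.21 -0.03]
[45.5  0.  52.3] [ 0.01 -0.21 -0.03]
```

Contact force is about 3 N, which matches the hinge friction. I'll follow the arc down.

carry_out:
  series:
    - [7, 0, 3, 0, 0, 0, -1]
    - [14, 0, 7, 0, 0, 0, -1]
    - [20, 0, 11, 0, 0, 0, -1]
    - [26, 0, 17, 0, 0, 0, -1]
    - [31, 0, 22, 0, 0, 0, -1]
    - [36, 0, 28, 0, 0, 0, -1]
    - [40, 0, 35, 0, 0, 0, -1]
    - [43, 0, 43, 0, 0, 0, -1]

```text
time: 4.15
position: [0.5658, -0.1194, 0.0708]
tool_rot: [0.995, -0.1, 0.002, 0.0]
ft_force: [0.5, 0.7, 2.2]
grip_width: 0.0004
```

Run:
```python
from k import *
plan([(-1,-98,62),(-.2,-98,57),(0,-98,54)])
```

```text
t 4.15 trk [ -2.1792 -97.9889] z 70.8  toolx-vs-trackX -0.04  f_trk [0.32 0.74 2.25] w 0.4 tz [ 0.0042 -0.001  -1.    ] q6 1.37
[1.1 0.  8.8] [ 0.01 -0.25 -0.04]
[ 1.9  0.  13.8] [ 0.01 -0.25 -0.04]
[ 2.1  0.  16.8] [ 0.01 -0.25 -0.04]
```

carry_out:
  series:
    - [1, 0, 4, 0, 0, 0, -1]
    - [1, 0, 8, 0, 0, 0, -1]
    - [2, 0, 11, 0, 0, 0, -1]
    - [2, 0, 13, 0, 0, 0, -1]
    - [2, 0, 14, 0, 0, 0, -1]

```text
time: 4.78
position: [0.5683, -0.1201, 0.0569]
tool_rot: [0.995, -0.1, 0.003, 0.0]
ft_force: [2.1, -1.0, 2.0]
grip_width: 0.0003
```

carry_out:
  series:
    - [0, 0, 0.7, 0, 0, 0, -1]
    - [0, 0, 1.4, 0, 0, 0, -1]

```text
time: 5.03
position: [0.5684, -0.1201, 0.0556]
tool_rot: [0.995, -0.1, 0.003, 0.0]
ft_force: [1.7, 0.2, 2.9]
grip_width: 0.0006
```

Run:
```python
from k import *
st()
```

```text
t 5.03 trk [  0.53   -98.1354] z 55.6  toolx-vs-trackX -0.04  f_trk [1.60 0.53 2.88] w 0.6 tz [ 0.0057 -0.0016 -1.    ] q6 1.37
```

carry_out:
  series:
    - [0, 0, 0.5, 0, 0, 0, -1]
    - [0, 0, 1.0, 0, 0, 0, -1]

```text
time: 5.28
position: [0.5685, -0.1201, 0.0546]
tool_rot: [0.995, -0.1, 0.003, 0.0]
ft_force: [0.9, -0.1, 3.1]
grip_width: 0.0007
```

carry_out:
  series:
    - [0, 0, 0.5, 0, 0, 0, -1]
    - [0, 0, 0.8, 0, 0, 0, -1]

```text
time: 5.52
position: [0.5685, -0.1201, 0.0544]
tool_rot: [0.995, -0.1, 0.003, 0.001]
ft_force: [0.9, 0.7, 7.1]
grip_width: 0.0006
```

The force jumped to 7 N at z 54.4 mm, which is the expected 54 mm, so the flag is down on its stop. I'll lift and move to the open side of the carrier.

Run:
```python
from k import *
plan([(0.5,-98,110),(85,63,110),(85,63,14)])
```

```text
t 5.53 trk [  0.6188 -98.1502] z 54.4  toolx-vs-trackX -0.04  f_trk [0.75 0.85 7.07] w 0.6 tz [ 0.006  -0.0017 -1.    ] q6 1.37
[  0.2  -0.1 -55.6] [ 0.03 -0.35 -0.04]
[  84.6 -161.2  -55.2] [ 0.03 -0.35 -0.04]
[  84.  -161.2   40.8] [ 0.03 -0.35 -0.04]
```

carry_out:
  series:
    - [0, 0, -10, 0, 0, 0, -1]
    - [0, 0, -30, 0, -0.3, 0, -1]
    - [0, 0, -55, 0, -0.3, 0, -1]
    - [25, -40, -60, 0, -0.3, 0, 1]
    - [45, -80, -60, 0, -0.3, 0, 1]
    - [65, -120, -58, 0, -0.3, 0, 1]
    - [84, -161, -55, 0, -0.3, 0, 1]
    - [84, -161, -55, 0, -0.3, 0, 1]
  force: 30

```text
time: 6.52
position: [0.6829, 0.0241, 0.1092]
tool_rot: [0.995, -0.098, 0.0, 0.0]
ft_force: [-0.3, -0.2, 0.2]
grip_width: 0.0427
```

Run:
```python
from k import *
plan([(85,63,110),(85,63,14)])
c=cam("top"); save(c,"top2.png"); d=cam("scene"); save(d,"scene2.png")
a=cv2.imread("pics/top2.png")[130:260,250:450]; b=cv2.imread("pics/scene2.png")[130:290,200:400]
cv2.imwrite("pics/m2.png",np.hstack([cv2.resize(a,(400,260)),cv2.resize(b,(400,320))[:260]]))
```

```text
t 6.53 trk [84.2183 65.8162] z 109.2  toolx-vs-trackX 0.20  f_trk [-0.29 -0.25 0.22] w 42.7 tz [ 0.0001 -0.0002 -1.    ] q6 1.64
[ 0.8  2.8 -0.8] [ 0.01 -0.01  0.2 ]
[ 0.8  2.8 95.2] [ 0.01 -0.01  0.2 ]
```

View pics/m2.png

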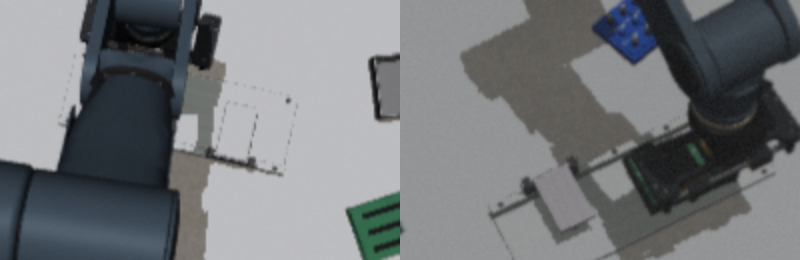

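Both halves show the flag lying across the track: top half at about (238,130), scene half at about (560,195). The gripper is on the open side of the carrier. I'll open fully and descend.

carry_out:
  series:
    - [1, 3, 0, 0, 0, 0.2, 1]
    - [1, 3, 0, 0, 0, 0.2, 1]
    - [1, 3, 25, 0, 0, 0.2, 1]
    - [1, 3, 50, 0, 0, 0.2, 1]
    - [1, 3, 75, 0, 0, 0.2, 1]
    - [1, 3, 90, 0, 0, 0.2, 1]
    - [1, 3, 95, 0, 0, 0.2, 1]
    - [1, 3, 95, 0, 0, 0.2, 1]

```text
time: 7.62
position: [0.6816, 0.0179, 0.0145]
tool_rot: [0.995, -0.101, -0.001, 0.001]
ft_force: [0.6, -0.5, -0.3]
grip_width: 0.0869
```

Run:
```python
from k import *
plan([(60,63,14),(50,63,14)])
c=cam("top")
# flag plate outline at z .054, picked pixels of m2 /2
for u,v in((222,100),(258,108),(213,152),(250,160)): print(trk(onz(c,250+u/2,130+v/2,.054)))
d=cam("scene");save(d,"scene3.png")
b=cv2.imread("pics/scene3.png")[130:290,200:400]
cv2.imwrite("pics/m3.png",cv2.resize(b,None,fx=4,fy=3.7))
```

```text
t 7.62 trk [84.2041 59.5275] z 14.5  toolx-vs-trackX -0.19  f_trk [0.66 -0.38 -0.30] w 86.9 tz [-0.0016 -0.001  -1.    ] q6 1.64
[-24.2  -3.4   0.5] [ 0.07  0.08 -0.19]
[-34.2  -3.4   0.5] [ 0.07  0.08 -0.19]
[ 27.7972 -64.2763]
[  27.9994 -122.3549]
[-55.662  -68.2433]
[ -55.0276 -127.5655]
```

View pics/m3.png

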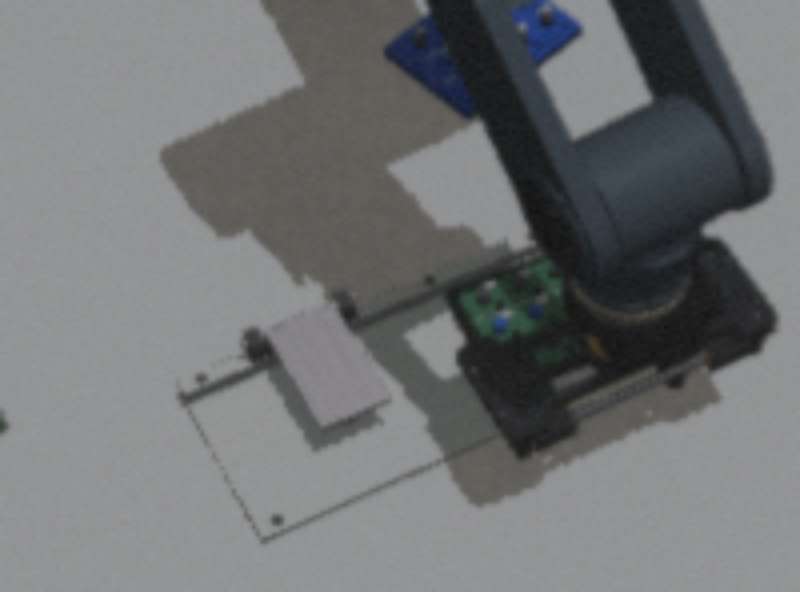

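The scene view shows the flag plate at (330,365), with its tip at track x=28, exactly the down position. The gripper is beside the carrier. Now a slow push towards the fence.

carry_out:
  series:
    - [-5, -2, 0, 0, 0, -0.2, 1]
    - [-11, -3, 0, 0, 0, -0.2, 1]
    - [-16, -3, 0, 0, 0, -0.2, 1]
    - [-20, -3, 0, 0, 0, -0.2, 1]
    - [-23, -3, 0, 0, 0, -0.2, 1]
    - [-26, -3, 0, 0, 0, -0.2, 1]

```text
time: 8.48
position: [0.658, 0.0261, 0.0154]
tool_rot: [0.995, -0.099, 0.001, 0.0]
ft_force: [1.2, -0.1, -0.7]
grip_width: 0.0869
```

Run:
```python
from k import *
plan([(52,63,14),(49.5,63,14)])
```

```text
t 8.47 trk [59.4593 62.9221] z 15.4  toolx-vs-trackX 0.00  f_trk [1.18 0.11 -0.65] w 86.9 tz [ 0.0018 -0.0012 -1.    ] q6 1.64
[-7.5 -0.1  1.4] [ 0.05 -0.12  0.  ]
[-10.   -0.1   1.3] [ 0.05 -0.12  0.  ]
```

carry_out:
  series:
    - [-2, 0, 0, 0, 0, 0, 1]
    - [-4, 0, 0.5, 0, 0, 0, 1]
    - [-5.5, 0, 0.5, 0, 0, 0, 1]
    - [-7, 0, 0.5, 0, 0, 0, 1]

```text
time: 8.98
position: [0.6521, 0.0273, 0.0153]
tool_rot: [0.995, -0.099, 0.002, 0.001]
ft_force: [2.1, -0.7, 1.0]
grip_width: 0.0873
```

Run:
```python
from k import *
st()
```

```text
t 8.97 trk [53.3928 62.8515] z 15.3  toolx-vs-trackX 0.02  f_trk [2.23 -0.31 0.99] w 87.3 tz [ 0.004  -0.0018 -1.    ] q6 1.64
```

carry_out:
  series:
    - [-1, 0, 0.5, 0, 0, 0, 1]
    - [-2, 0, 0.5, 0, 0, 0, 1]

```text
time: 9.22
position: [0.651, 0.0274, 0.0153]
tool_rot: [0.995, -0.099, 0.003, 0.001]
ft_force: [5.3, -0.4, 2.3]
grip_width: 0.0869
```

carry_out:
  series:
    - [-0.7, 0, 0, 0, 0, 0, 1]
    - [-1.4, 0, 0, 0, 0, 0, 1]

```text
time: 9.48
position: [0.6506, 0.0274, 0.0154]
tool_rot: [0.995, -0.099, 0.004, 0.001]
ft_force: [6.0, -1.1, 0.5]
grip_width: 0.0868
```

Run:
```python
from k import *
st()
```

```text
t 9.47 trk [51.9499 62.6634] z 15.4  toolx-vs-trackX 0.02  f_trk [6.10 0.11 0.51] w 86.8 tz [ 0.0083 -0.0027 -1.    ] q6 1.64
```

carry_out:
  series:
    - [-0.7, 0, 0, 0, 0, 0, 1]
    - [-1.4, 0, 0, 0, 0, 0, 1]

```text
time: 9.72
position: [0.6505, 0.0274, 0.0154]
tool_rot: [0.995, -0.099, 0.006, 0.001]
ft_force: [6.2, -1.3, -1.5]
grip_width: 0.0868
```

carry_out:
  series:
    - [1.5, 0, 0, 0, 0, 0, 1]
    - [5, 0, 0, 0, 0, 0, 1]
    - [20, 0, -2, 0, 0, 0, 1]
    - [35, 0, -40, 0, 0, 0, 1]
    - [50, -30, -80, 0, 0, 0, 1]
    - [60, -80, -100, 0, 0, 0, 0.2]
    - [60, -140, -100, 0, 0, 0, 0.2]
    - [60, -190, -100, 0, 0, 0, 0.2]

```text
time: 10.72
position: [0.744, 0.204, 0.1152]
tool_rot: [0.995, -0.099, 0.004, 0.001]
ft_force: [0.2, 0.1, -0.4]
grip_width: 0.0648
```

Run:
```python
from k import *
plan([(-5,190,110)],90)
plan([(-5,190,110)],-90)
c=cam("top"); save(c,"top4.png"); d=cam("scene"); save(d,"scene4.png")
a=cv2.imread("pics/top4.png")[130:260,250:450]; b=cv2.imread("pics/scene4.png")[150:280,220:420]
cv2.imwrite("pics/m4.png",np.vstack([cv2.resize(a,None,fx=2.2,fy=2.2),cv2.resize(b,None,fx=2.2,fy=2.2)]))
```

```text
t 10.72 trk [108.5816 254.2531] z 115.2  toolx-vs-trackX 0.05  f_trk [0.13 0.18 -0.38] w 64.8 tz [ 0.0067 -0.0036 -1.    ] q6 1.90
[-113.7   64.1    4.5] [  0.43  -0.23 -89.95]
t 10.72 trk [108.5816 254.2531] z 115.2  toolx-vs-trackX 0.05  f_trk [0.13 0.18 -0.38] w 64.8 tz [ 0.0067 -0.0036 -1.    ] q6 1.90
[-113.7   64.1    4.5] [-0.23 -0.43 90.05]
```

View pics/m4.png

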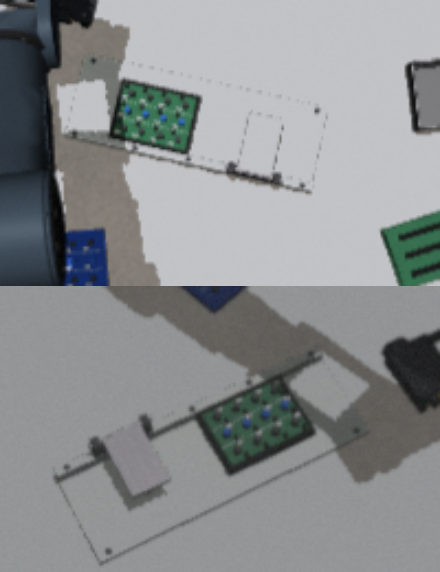

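The top half shows the carrier (155,115) lying along the fence, and the scene half agrees at (255,425). The flag is still down. I'll measure squareness, then turn the gripper to push along the feed.

```bash
cat > m.py <<'E'
from t import *
def line(c,rows,z):pass
import sys
img=t["pixels"]; r,w=pal(t,.022,(285,150,400,212)); print("rect",r)
def sides(w):
    (cx,cy)=r[0]
    for nm,ax,s in(("x-",0,-1),("x+",0,1),("y-",1,-1),("y+",1,1)):
        o=1-ax; h=(45,60); d=s*(w[:,ax]-r[0][ax])
        m=(d>h[ax]-8)&(abs(w[:,o]-r[0][o])<h[o]-8)
        if m.sum()>5:
            q=np.polyfit(w[m,o],w[m,ax],1); print(nm,"at %.1f slope deg %.2f n %d"%(np.polyval(q,r[0][o]),np.degrees(np.arctan(q[0])),m.sum()))
sides(w)
E
python3 m.py
```

```text
rect ((-5.70501708984375, 62.08149337768555), (87.32318115234375, 118.415771484375), 0.6372966170310974)
x- at -47.5 slope deg -0.86 n 31
x+ at 36.0 slope deg -0.06 n 32
y- at 4.4 slope deg 0.84 n 22
y+ at 119.8 slope deg -0.14 n 22
```

carry_out:
  series:
    - [-15, 8, 4, 0, 0, -10, 0.2]
    - [-30, 16, 4, 0, 0, -20, 0.2]
    - [-45, 24, 4, 0, 0, -30, 0.2]
    - [-60, 32, 4, 0, 0, -40, 0.2]
    - [-75, 40, 4, 0, 0, -50, 0.2]
    - [-90, 50, 4, 0, 0, -60, 0.2]
    - [-105, 60, 4, 0, 0, -70, 0.2]
    - [-114, 64, 4, 0, 0, -80, 0.2]

```text
time: 11.92
position: [0.6169, 0.1599, 0.1092]
tool_rot: [0.824, 0.566, -0.001, 0.003]
ft_force: [-0.6, -0.4, -0.8]
grip_width: 0.0522
```

Run:
```python
from k import *
plan([(-5,160,110),(-5,150,15)],90)
```

```text
t 11.93 trk [ -7.3163 185.9691] z 109.2  toolx-vs-trackX 80.36  f_trk [-0.51 -0.52 -0.75] w 52.2 tz [ 0.0022 -0.0055 -1.    ] q6 0.45
[-25.2   6.6  -0.7] [ 0.21  0.27 -9.64]
[-34.7   7.9  94.4] [ 0.21  0.27 -9.64]
```

carry_out:
  series:
    - [-15, 6, 0, 0.2, 0.3, -9.6, 0]
    - [-25, 7, 0, 0.2, 0.3, -9.6, 0]
    - [-25, 7, 20, 0.2, 0.3, -9.6, 0]
    - [-25, 7, 45, 0.2, 0.3, -9.6, 0]
    - [-25, 7, 70, 0.2, 0.3, -9.6, 0]
    - [-25, 7, 88, 0.2, 0.3, -9.6, 0]
    - [-25, 7, 94, 0.2, 0.3, -9.6, 0]
    - [-25, 7, 94, 0.2, 0.3, -9.6, 0]

```text
time: 12.92
position: [0.6146, 0.1334, 0.0152]
tool_rot: [0.774, 0.633, 0.0, -0.0]
ft_force: [-0.4, -0.1, 1.1]
grip_width: 0.0435
```

Run:
```python
from k import *
plan([(-5,135,14.5),(-5,130,14.5)],90)
```

```text
t 12.93 trk [ -4.304  159.4896] z 15.2  toolx-vs-trackX 89.91  f_trk [-0.39 -0.22 1.15] w 43.5 tz [-0.0001  0.0004 -1.    ] q6 0.24
[-24.5  -0.7   0.7] [-0.01 -0.02 -0.09]
[-29.5  -0.6   0.7] [-0.01 -0.02 -0.09]
```

carry_out:
  series:
    - [-6, -0.7, 0.5, 0, 0, 0, 0]
    - [-12, -0.7, 0.5, 0, 0, 0, 0]
    - [-17, -0.7, 0.5, 0, 0, 0, 0]
    - [-21, -0.7, 0.5, 0, 0, 0, 0]
    - [-24, -0.7, 0.5, 0, 0, 0, 0]
    - [-27, -0.7, 0.5, 0, 0, 0, 0]
    - [-30, -0.7, 0.5, 0, 0, 0, 0]
    - [-33, -0.7, 0.5, 0, 0, 0, 0]

```text
time: 13.92
position: [0.6075, 0.1014, 0.0148]
tool_rot: [0.774, 0.633, 0.0, -0.0]
ft_force: [1.0, 2.5, 0.2]
grip_width: 0.0435
```

Run:
```python
from k import *
plan([(-5,110,14.5)],90)
```

```text
t 13.93 trk [ -4.9062 126.7527] z 14.8  toolx-vs-trackX 89.91  f_trk [0.47 2.67 0.15] w 43.5 tz [ 0.0004  0.0008 -1.    ] q6 0.18
[-16.8  -0.1   0.3] [ 0.01 -0.05 -0.09]
```

carry_out:
  series:
    - [-4, 0, 0.3, 0, 0, 0, 0]
    - [-8, 0, 0.3, 0, 0, 0, 0]
    - [-12, 0, 0.3, 0, 0, 0, 0]
    - [-16, 0, 0.3, 0, 0, 0, 0]
    - [-20, 0, 0.3, 0, 0, 0, 0]
    - [-24, 0, 0.3, 0, 0, 0, 0]
    - [-28, 0, 0.3, 0, 0, 0, 0]
    - [-32, 0, 0.3, 0, 0, 0, 0]

```text
time: 14.92
position: [0.6012, 0.0699, 0.0145]
tool_rot: [0.774, 0.633, 0.001, -0.0]
ft_force: [1.2, 3.6, 3.4]
grip_width: 0.0434
```

```bash
python3 m.py
python3 - <<'E'
from k import *
plan([(-5,70,14.5)],90)
d=cam("scene"); save(d,"scene5.png")
b=cv2.imread("pics/scene5.png")[160:280,230:400]
cv2.imwrite("pics/m5.png",cv2.resize(b,None,fx=4.5,fy=4.5,interpolation=cv2.INTER_CUBIC))
E
```

```text
rect ((0.177032470703125, 69.47633361816406), (198.2476043701172, 213.75628662109375), 12.877262115478516)
x- at -89.5 slope deg -33.05 n 58
x+ at 82.8 slope deg 28.33 n 41
y- at -30.3 slope deg 22.30 n 34
y+ at 178.7 slope deg 13.26 n 23
t 15.03 trk [-4.9231 94.0326] z 14.3  toolx-vs-trackX 89.91  f_trk [0.46 2.28 0.89] w 43.3 tz [ 0.0002  0.0002 -1.    ] q6 0.13
[-24.   -0.   -0.2] [ 0.01 -0.02 -0.09]
```

View pics/m5.png

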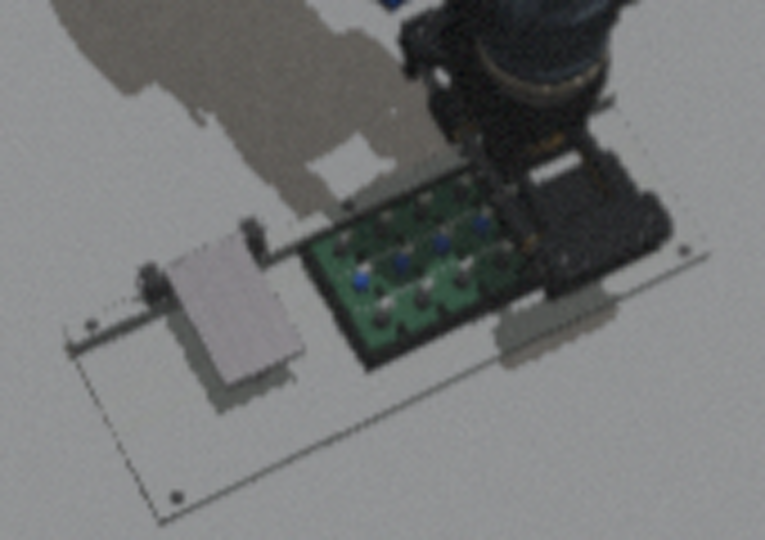

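The scene view shows the carrier along the fence, front edge from (310,245) to (368,368), with the flag down at (230,310). It is still short of the bumper, so I keep going.

carry_out:
  series:
    - [-4, 0, 0, 0, 0, 0, 0]
    - [-8, 0, 0, 0, 0, 0, 0]
    - [-12, 0, 0, 0, 0, 0, 0]
    - [-16, 0, 0, 0, 0, 0, 0]
    - [-20, 0, 0, 0, 0, 0, 0]
    - [-23, 0, 0, 0, 0, 0, 0]
    - [-26, 0, 0, 0, 0, 0, 0]
    - [-29, 0, 0, 0, 0, 0, 0]

```text
time: 16.08
position: [0.5951, 0.0408, 0.0142]
tool_rot: [0.774, 0.633, -0.0, -0.0]
ft_force: [0.9, 3.3, 1.4]
grip_width: 0.0433
```

Run:
```python
from k import *
plan([(-5,50,14.5)],90)
d=cam("scene"); save(d,"scene6.png")
b=cv2.imread("pics/scene6.png")[160:280,230:400]
cv2.imwrite("pics/m6.png",cv2.resize(b,None,fx=4.5,fy=4.5,interpolation=cv2.INTER_CUBIC))
```

```text
t 16.07 trk [-5.1166 64.819 ] z 14.2  toolx-vs-trackX 89.93  f_trk [0.23 3.39 1.40] w 43.3 tz [-0.0002  0.0001 -1.    ] q6 0.08
[-14.8   0.1  -0.3] [-0.01 -0.   -0.07]
```

View pics/m6.png

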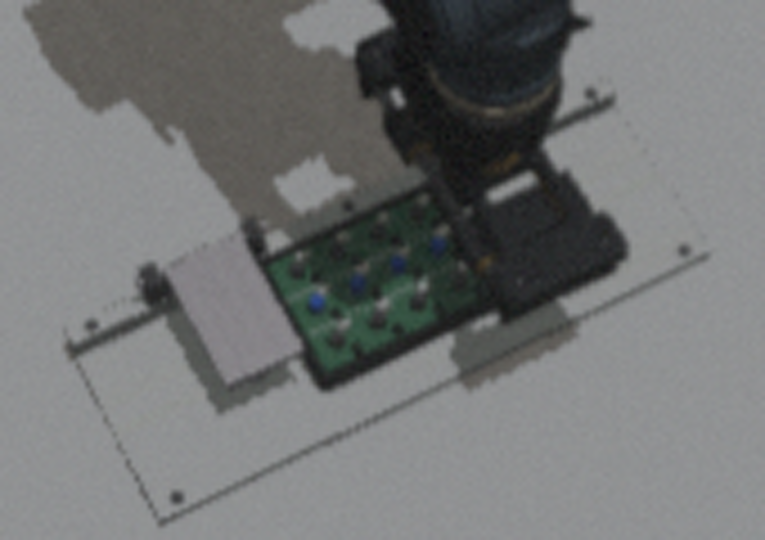

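The scene view shows the carrier's front edge just short of the flag's shadowed side, around (300,330). It is still along the fence. I switch to small steps now.

carry_out:
  series:
    - [-2, 0, 0, 0, 0, 0, 0]
    - [-4, 0, 0, 0, 0, 0, 0]
    - [-6, 0, 0, 0, 0, 0, 0]
    - [-8, 0, 0, 0, 0, 0, 0]

```text
time: 16.62
position: [0.5934, 0.0325, 0.0142]
tool_rot: [0.774, 0.633, -0.0, -0.0]
ft_force: [0.5, 2.9, 2.3]
grip_width: 0.0433
```

carry_out:
  series:
    - [-1, 0, 0, 0, 0, 0, 0]
    - [-2, 0, 0, 0, 0, 0, 0]

```text
time: 16.88
position: [0.593, 0.0304, 0.0142]
tool_rot: [0.774, 0.633, -0.0, -0.0]
ft_force: [0.8, 2.5, 2.0]
grip_width: 0.0435
```

carry_out:
  series:
    - [-1, 0, 0, 0, 0, 0, 0]
    - [-2, 0, 0, 0, 0, 0, 0]

```text
time: 17.12
position: [0.5927, 0.0286, 0.0142]
tool_rot: [0.774, 0.633, 0.0, -0.0]
ft_force: [0.8, 5.2, 1.7]
grip_width: 0.0436
```

Run:
```python
from k import *
st()
```

```text
t 17.12 trk [-5.1045 52.4441] z 14.2  toolx-vs-trackX 89.91  f_trk [-0.30 5.28 1.69] w 43.6 tz [-0.0002  0.0002 -1.    ] q6 0.06
```

carry_out:
  series:
    - [-0.4, 0, 0, 0, 0, 0, 0]
    - [-0.8, 0, 0, 0, 0, 0, 0]

```text
time: 17.38
position: [0.5926, 0.0284, 0.0142]
tool_rot: [0.774, 0.633, 0.0, -0.0]
ft_force: [2.2, 5.4, 1.7]
grip_width: 0.0434
```

carry_out:
  series:
    - [-0.3, 0, 0, 0, 0, 0, 0]
    - [-0.6, 0, 0, 0, 0, 0, 0]

```text
time: 17.62
position: [0.5926, 0.0283, 0.0142]
tool_rot: [0.775, 0.632, 0.001, -0.001]
ft_force: [1.6, 5.4, 1.2]
grip_width: 0.0436
```

carry_out:
  series:
    - [-0.7, 0, 0, 0, 0, 0, 0]
    - [-1.2, 0, 0, 0, 0, 0, 0]

```text
time: 17.88
position: [0.5926, 0.0281, 0.0142]
tool_rot: [0.775, 0.632, 0.001, -0.001]
ft_force: [2.9, 7.0, 1.7]
grip_width: 0.0437
```

carry_out:
  series:
    - [-0.8, 0, 0, 0, 0, 0, 0]
    - [-1.5, 0, 0, 0, 0, 0, 0]

```text
time: 18.12
position: [0.5926, 0.0278, 0.0142]
tool_rot: [0.775, 0.632, 0.002, -0.001]
ft_force: [2.9, 9.8, 1.0]
grip_width: 0.043
```

Run:
```python
from k import *
st()
```

```text
t 18.12 trk [-5.0095 51.5996] z 14.2  toolx-vs-trackX 89.80  f_trk [0.86 10.15 1.02] w 43.0 tz [ 0.0018  0.0047 -1.    ] q6 0.05
```

carry_out:
  series:
    - [-1.6, 0, 0, 0, 0, 0, 0]
    - [-1.8, 0, 0, 0, 0, 0, 0]

```text
time: 18.38
position: [0.5926, 0.0276, 0.0143]
tool_rot: [0.775, 0.632, 0.003, -0.002]
ft_force: [2.1, 9.7, 0.5]
grip_width: 0.0436
```

carry_out:
  series:
    - [-1.8, 0, 0, 0, 0, 0, 0]
    - [-1.8, 0, 0, 0, 0, 0, 0]
    - [-1.8, 0, 0, 0, 0, 0, 0]

```text
time: 18.75
position: [0.5926, 0.0275, 0.0143]
tool_rot: [0.775, 0.632, 0.004, -0.002]
ft_force: [2.7, 10.0, 2.3]
grip_width: 0.0431
```

Run:
```python
from k import *
st()
```

```text
t 18.75 trk [-4.9395 51.3589] z 14.3  toolx-vs-trackX 89.73  f_trk [0.62 10.37 2.28] w 43.1 tz [ 0.0037  0.0091 -1.    ] q6 0.05
```

carry_out:
  series:
    - [-2.1, 0, 0, 0, 0, 0, 0]
    - [-2.1, 0, 0, 0, 0, 0, 0]
    - [-2.1, 0, 0, 0, 0, 0, 0]
    - [-2.1, 0, 0, 0, 0, 0, 0]
    - [-2.1, 0, 0, 0, 0, 0, 0]
    - [-2.1, 0, 0, 0, 0, 0, 0]
    - [-2.1, 0, 0, 0, 0, 0, 0]
    - [-2.1, 0, 0, 0, 0, 0, 0]

```text
time: 19.75
position: [0.5927, 0.0273, 0.0143]
tool_rot: [0.776, 0.631, 0.005, -0.003]
ft_force: [2.9, 10.4, 0.8]
grip_width: 0.0431
```

Run:
```python
from k import *
st()
c=cam("scene"); save(c,"scene7.png")
b=cv2.imread("pics/scene7.png")[160:280,230:400]
cv2.imwrite("pics/m7.png",cv2.resize(b,None,fx=4.5,fy=4.5,interpolation=cv2.INTER_CUBIC))
```

```text
t 19.75 trk [-4.8514 51.1517] z 14.3  toolx-vs-trackX 89.69  f_trk [0.76 10.76 0.82] w 43.1 tz [ 0.0048  0.0114 -0.9999] q6 0.04
```

View pics/m7.png

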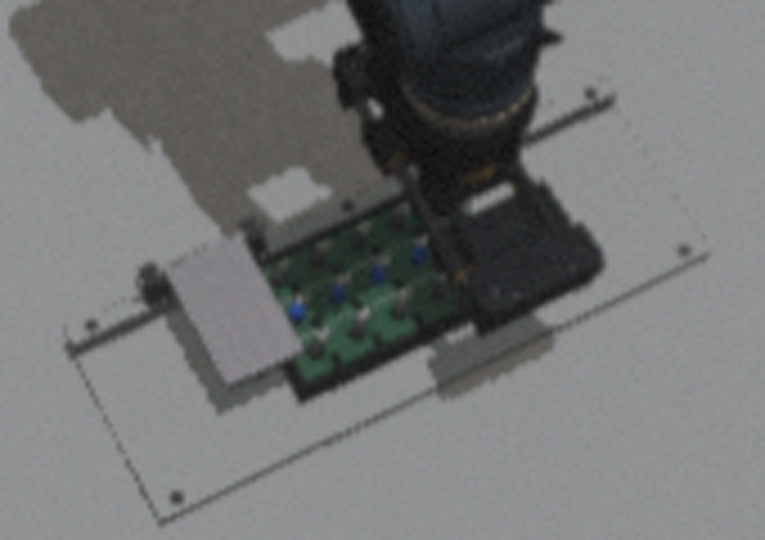

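The scene view shows the carrier's front edge under the flag plate, at (265,255) to (300,400), pressed on the bumper. The flag hasn't moved. The push held at about 10.5 N for over a second, so now I ease off slowly.

carry_out:
  series:
    - [-1.9, 0, 0, 0, 0, 0, 0]
    - [-1.7, 0, 0, 0, 0, 0, 0]
    - [-1.5, 0, 0, 0, 0, 0, 0]
    - [-1.3, 0, 0, 0, 0, 0, 0]
    - [-1.1, 0, 0, 0, 0, 0, 0]
    - [-0.9, 0, 0, 0, 0, 0, 0]
    - [-0.7, 0, 0, 0, 0, 0, 0]
    - [-0.5, 0, 0, 0, 0, 0, 0]

```text
time: 20.8
position: [0.5927, 0.0275, 0.0143]
tool_rot: [0.775, 0.631, 0.006, -0.003]
ft_force: [2.8, 5.8, 1.5]
grip_width: 0.0434
```

Run:
```python
from k import *
st()
```

```text
t 20.80 trk [-4.8364 51.3136] z 14.3  toolx-vs-trackX 89.71  f_trk [1.63 6.27 1.47] w 43.4 tz [ 0.0051  0.012  -0.9999] q6 0.04
```

carry_out:
  series:
    - [-0.5, 0, 0, 0, 0, 0, 0]
    - [-0.3, 0, 0, 0, 0, 0, 0]
    - [-0.1, 0, 0, 0, 0, 0, 0]
    - [0.1, 0, 0, 0, 0, 0, 0]
    - [0.3, 0, 0, 0, 0, 0, 0]
    - [0.5, 0, 0, 0, 0, 0, 0]
    - [0.7, 0, 0, 0, 0, 0, 0]
    - [0.9, 0, 0, 0, 0, 0, 0]

```text
time: 21.8
position: [0.5928, 0.028, 0.0142]
tool_rot: [0.775, 0.631, 0.006, -0.003]
ft_force: [1.3, 1.9, 1.4]
grip_width: 0.0435
```

carry_out:
  series:
    - [0.2, 0, 0, 0, 0, 0, 0]
    - [0.4, 0, 0, 0, 0, 0, 0]
    - [0.6, 0, 0, 0, 0, 0, 0]
    - [0.8, 0, 0, 0, 0, 0, 0]
    - [1.0, 0, 0, 0, 0, 0, 0]
    - [1.2, 0, 0, 0, 0, 0, 0]
    - [1.4, 0, 0, 0, 0, 0, 0]
    - [1.6, 0, 0, 0, 0, 0, 0]

```text
time: 22.8
position: [0.593, 0.0295, 0.0142]
tool_rot: [0.775, 0.631, 0.005, -0.003]
ft_force: [0.5, -0.3, -0.1]
grip_width: 0.0435
```

Run:
```python
from k import *
st()
```

```text
t 22.80 trk [-4.9853 53.4009] z 14.2  toolx-vs-trackX 89.70  f_trk [0.58 -0.14 -0.08] w 43.5 tz [ 0.0045  0.0116 -0.9999] q6 0.05
```

Force is zero, so the carrier is released. I'll back away and check it with the arm clear.

carry_out:
  series:
    - [3, 0, 0, 0, 0, 0, 0]
    - [10, 0, 0, 0, 0, 0, 0]
    - [30, 0, -2, 0, 0, 0, 0]
    - [60, 0, -25, 0, 0, 0, 0]
    - [100, 0, -70, 0, 0, 0, 0]
    - [150, 0, -100, 0, 0, 0, 0]
    - [200, 0, -100, 0, 0, 0, 0]
    - [240, 0, -100, 0, 0, 0, 0]

```text
time: 23.8
position: [0.6412, 0.2673, 0.1184]
tool_rot: [0.775, 0.632, 0.006, -0.003]
ft_force: [0.5, 1.0, -0.6]
grip_width: 0.0434
```

```bash
sed -i 's/(285,150,400,212)/(295,150,372,212)/' m.py; python3 m.py
python3 - <<'E'
from k import *
st()
c=cam("top"); save(c,"top8.png"); d=cam("scene"); save(d,"scene8.png")
a=cv2.imread("pics/top8.png")[145:225,270:410]; b=cv2.imread("pics/scene8.png")[165:270,240:380]
cv2.imwrite("pics/m8.png",np.vstack([cv2.resize(a,None,fx=3.2,fy=3.2,interpolation=cv2.INTER_CUBIC),cv2.resize(b,None,fx=3.2,fy=3.2,interpolation=cv2.INTER_CUBIC)]))
E
```

```text
rect ((-12.104930877685547, -16.75330352783203), (112.4547119140625, 99.59717559814453), 89.9104995727539)
x- at -10.8 slope deg 46.50 n 7
x+ at 35.8 slope deg -0.68 n 32
y- at -70.3 slope deg 0.21 n 19
y+ at 37.9 slope deg 0.56 n 21
t 23.90 trk [ -5.2209 298.2811] z 117.8  toolx-vs-trackX 90.03  f_trk [-0.03 -0.17 0.98] w 43.4 tz [ 0.0071  0.0141 -0.9999] q6 0.42
```

View pics/m8.png

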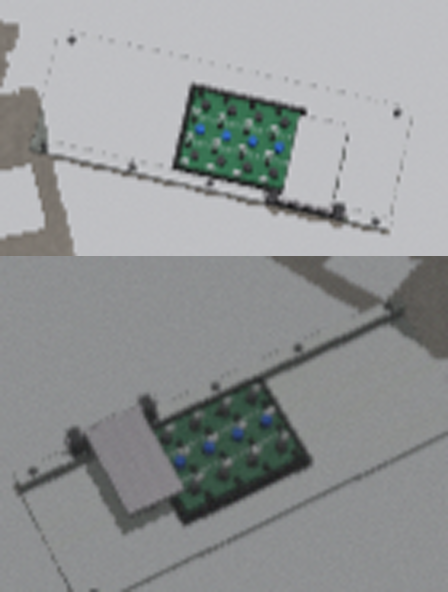

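The top half shows the carrier at (240,140) with its front edge under the flag. The scene half shows the same at (230,450), with the flag down at (135,460). I'll check squareness more finely, comparing subpixel edges now against the frame taken right after the fence press.

```bash
cat > e.py <<'E'
from t import *
from scipy.ndimage import map_coordinates
def edge(g,cam_,ax,val,lo,hi,z=.022,rng=7):
    """first strong dark transition going outward along ax near val; returns fit"""
    pts=[]
    ss=np.arange(-rng,rng,.25)
    for o in np.arange(lo,hi,1.5):
        uv=[]
        for s_ in ss:
            xy=(val+s_,o) if ax==0 else (o,val+s_)
            uv.append(proj(cam_,np.append(wo(*xy),z)))
        uv=np.array(uv); pr=map_coordinates(g,[uv[:,1],uv[:,0]],order=1)
        d=np.gradient(pr); d[d<0]=0; k=d.argmax(); sl=slice(max(0,k-8),k+9)
        pts.append((o,val+(ss[sl]*d[sl]).sum()/d[sl].sum()))
    p=np.array(pts); q=np.polyfit(p[:,0],p[:,1],1); r=p[:,1]-np.polyval(q,p[:,0]); m=abs(r)<1.5
    q=np.polyfit(p[m,0],p[m,1],1); r=r[m]
    mid=(lo+hi)/2; return "at %.2f, slope %.2f deg, rms %.2f n %d"%(np.polyval(q,mid),np.degrees(np.arctan(q[0])),r.std(),m.sum())
for f,cy in(("top4.png",62.),("top8.png",-21.)):
    g=cv2.cvtColor(cv2.imread("pics/"+f),cv2.COLOR_BGR2GRAY).astype(float)
    print(f,"x+",edge(g,t,0,38,cy-45,cy+52)," y+",edge(g,t,1,cy+60,-38,30))
for f,cy in(("scene4.png",62.),("scene8.png",-21.)):
    g=cv2.cvtColor(cv2.imread("pics/"+f),cv2.COLOR_BGR2GRAY).astype(float)
    print(f,"x+",edge(g,s,0,40,cy-45,cy+52,.008)," y+",edge(g,s,1,cy+60,-38,30,.022))
E
python3 e.py
```

```text
top4.png x+ at 39.00, slope 0.22 deg, rms 0.58 n 64  y+ at 121.82, slope -0.76 deg, rms 0.63 n 43
top8.png x+ at 38.90, slope -0.22 deg, rms 0.65 n 61  y+ at 40.56, slope 0.08 deg, rms 0.28 n 46
scene4.png x+ at 40.20, slope 0.02 deg, rms 0.50 n 65  y+ at 122.56, slope -3.22 deg, rms 0.52 n 25
scene8.png x+ at 40.18, slope -0.30 deg, rms 0.43 n 65  y+ at 40.31, slope -0.55 deg, rms 0.48 n 46
```

Run:
```python
from k import *
for a,b,rs in(("top0.png","top8.png",{"tray":(425,145,490,200),"stack":(415,215,475,270),"driver":(175,225,250,265)}),("scene0.png","scene8.png",{"driver":(335,90,415,120),"blue":(290,115,350,165),"stack":(140,215,210,285),"tray":(170,285,250,365)})):
    A=cv2.imread("pics/"+a,0).astype(float);B=cv2.imread("pics/"+b,0).astype(float)
    for n,(x0,y0,x1,y1) in rs.items(): print(a,n,cv2.phaseCorrelate(A[y0:y1,x0:x1].copy(),B[y0:y1,x0:x1].copy()))
```

```text
top0.png tray ((-0.0006272345330984308, -0.012277599544539441), 1.0032115106575916)
top0.png stack ((0.01506704425956329, -0.0010761561479597503), 0.9337630557222514)
top0.png driver ((-35.147390110957375, 10.694999633390939), 0.05713658119790166)
scene0.png driver ((0.08034807385034526, -0.08132283334995627), 0.3201535255393315)
scene0.png blue ((-0.18843858574689065, 0.01724022419693938), 0.511501766566646)
scene0.png stack ((-0.015174827007768954, -0.005247340939206424), 0.8959113702706788)
scene0.png tray ((0.012561473633894593, 0.0061843529250893425), 1.0654151645159378)
```

The bystanders haven't moved. The one odd reading, the driver in the top view, is where the arm covers it now; the scene view shows no shift. Handing in.

```bash
python3 -c "
from rig import robot
print(robot.hand_in())"
```

```text
the job is handed in; nothing more can be done
None
```

The job is done and handed in at about 24 s of the 72 s allowed. The tool was clear of everything.

- **Flag:** I tipped it down with about 3 N. I stopped at 7 N, when it reached its end stop at 54.4 mm (54 mm expected). It showed as down in every later picture.
- **Carrier:** I pressed it square against the fence with about 6 N. Then I slid it onto the bumper with two fingers and leaned at 10 to 11 N (at the wrist) for over 1.5 s. I eased off over about 2 s until the force read zero. The highest wrist reading along the track was 10.8 N, but force is only reported at the end of each move.
- **Position at the end:** The far edge of the carrier is where it was after the fence press, at track x of about 39 to 40 mm (40 mm is flush). The front edge is at y of about -80 mm, which matches the bumper face. I judged the contact with the bumper from the force readings and this position; it isn't visible in the pictures.
- **Squareness:** My edge fits disagree by a few tenths of a degree. Most lie within 0.6°, and the x+ edge seems to have turned about 0.3 to 0.4° since the fence press. I did not re-press it, because that could have broken the bumper contact.
- **Other things on the bench:** The image comparison shows no shift of the tray, stack, screwdriver or blue look-alike. The screwdriver's top-view comparison failed, I think because the arm covered it, so that check rests on the scene view. The blue part was checked only in the scene view.

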